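# Steady the casting stand, load the moulds and knock their locking pins home

### The arm

A 7-joint arm with a two-finger parallel gripper is mounted at the origin on a cart in front of the work surface, level with it; the furniture and walls round the work are solid. World frame = base frame: x ahead of the robot, y to its left, z up, the work surface at z = 0. Lengths are in m, angles in rad, forces in N, time in s.
With the tool pointing down it reaches from about 0.425 to 0.925 m from the base axis. Payload 6.8 kg.
Tool frame: the origin (TCP) lies midway between the tips of the shut fingers; the grasp point (between the pads) lies 19 mm behind it; z points along the fingers, y is the direction in which the jaws open and shut (so a half turn about z gives the same grasp; the last joint's range is limited). The gripper opens to 85 mm and grips with 20 to 120 N. Pads are 22 mm wide; open, the fingers measure 114 mm over their backs; the gripper's body (76 mm by 85 mm) begins 54 mm behind the grasp point. The pads swing forward as they close: fully open they stand 13 mm farther back than shut.
Start: joints at [1.131, 0.477, 0.022, 1.555, -0.011, 1.109, -0.083], TCP at [0.22, -0.638, 0.231] pointing down, gripper open.
Joint ranges: [-2.96, 2.96], [-0.34, 2.1], [-1.41, 1.46], [0.24, 2.44], [-1.37, 4.51], [0.17, 1.92], [-2.96, 2.96]. Speed limits (rad/s): [2.39, 2.39, 3.14, 3.14, 3.14, 3.14, 3.14].

### API

Orientations are given as a rotation vector (axis times angle).
In Python, from bench import r gives the robot as it stands. The module is installed in compiled form; this text tells all that it offers.
- The arm moves only by the tool apply_moves, never from a script. Its argument "plan" is a list that holds one entry, the list of rows, each a list of 7 numbers: the turn, a rotation vector about the tool's x, y, z scaled (see below), then the shift along the tool's x, y, z scaled (see below), then the closure, from -1 (fully open) to 1 (shut). In form: [[[wx, wy, wz, tx, ty, tz, grip], ...]]. A call has 1 to 12 rows; each row is the pose to reach, as a shift and turn from the pose commanded when the call began, along the tool's axes at that moment, turning the shorter way round; what a row does not reach only later rows make up. The controller multiplies each number of a shift by 0.4 m and each number of a turn by 180 degrees. A row lasts 1/12 s, in which the tool goes at most 41.7 mm and 7.16 degrees, less where a joint would pass 70% of its speed; a pose out of reach is approached as far as the arm can. A call with a number of a shift or a turn outside -1 to 1 is refused whole. A call with a gripper value outside its range is refused whole. The fingers move at their own pace and stop on an object; "force" is the grip in N (left out, the last holds). Time passes only in rows, so rows that repeat a pose let the fingers close. It gives the time, the measured TCP pose, the force and the opening at its end, in the units of the state.
- r.get_obs(): the state, without advancing time (a new reading comes with each control period).
- r.grab_frame(name): name is "scene" or "top"; returns a dict with "pixels" (400x640x3 uint8, blue, green, red), "fx", "fy", "cx", "cy" (pixels), "pose" (4x4, takes a point from camera to world coordinates). Camera axes: x right, y up, looking along -z (the intrinsics and any distortion apply to the point x, -y, -z); pixel columns grow to the right and rows downward; lengths in m; the calibration is good to about 2 mm. A picture is of the moment at which its call begins. There is no depth.
- r.hand_in(): hands the job in, once; it reports no verdict.
The state is a dict: "clock": time; "joints": joint angles; "qvel": joint speeds; "tau": joint torques, N m; "tcp_pos": TCP position; "orientation": TCP orientation; "contact_force": force on the tool from outside, world axes, zero at the start; "moment": the same for the moment, N m; "grip_width": finger opening in m.
Only numpy, scipy, OpenCV 4.12 (cv2) and the standard library are available. Lean on these libraries where they do the work, as an engineer would, in place of code of your own. Each camera call takes 0.05 s, during which the arm holds its last target. There are 200 camera calls.

### The job

The casting stand rocks because its two front screw feet are backed off: screw them down until it stands level and firm on all four feet. Then set every plaster mould from the ware board into a bay of the stand of its own, fully down and square in the bay, and knock each mould's sprung locking pin fully home with the mallet, never with the fingers. Finish with the mallet standing on its head on the cork mat as you found it, and leave the cup, the bottle and the brush pot where they are.

Things in the scene. Friction and masses are not known exactly. Their poses are not given: they have to be found in the camera images.
- stand: loose casting stand, 4.6 kg: grey steel deck 240 (x) x 320 (y) x 14 mm with a low plywood frame. Origin midway between the four feet, level with the soles of the fixed rear feet; x to the rear, y left, z up. Deck top at z = 44 mm, frame top 50 mm. Feet at x = -90 mm (front, screws) and +90 mm (rear, fixed), y = +-130 mm. As found it leans forward 0.6 to 1.5 degrees and rocks
- bay_mid (a point): floor centre (deck top) of the middle of the three bays in the plywood frame, axes as the stand, at x = 22, y = 0, z = 44 mm of it; the left and right bays lie 96 mm to +y and -y. Each bay is 92 (x) x 70 (y) mm, 6 mm deep: a mould fits with its long side along x, either way round, 6 mm to spare all round, any mould in any bay
- screw_left (a joint): turn of the left front screw foot, rad; grows clockwise seen from above, which drives the foot DOWN and lifts that corner, 6 mm a turn. At 0 the sole is level with the rear feet and the yellow line on the knob points at the yellow line on the deck's front edge; found backed off 2 to 4.5 rad (negative). About 0.1 N m turns it; it stays where left; range -6 to 2.4
- screw_right (a joint): turn of the right front screw foot, as screw_left
- screw_left_grip (a point): middle of the left screw's black bar knob: bar 52 mm long, 12 mm thick, 22 mm high (11 mm above and below this point); x axis along the bar, away from the yellow line. 28 mm above the deck with the screw at 0, 0.95 mm more per rad backed off
- screw_right_grip (a point): middle of the black bar knob of the right screw foot, the same
- pad_left: round rubber sole of the left screw foot, 36 mm across, 7 mm thick; origin at the centre of its underside
- pad_right: rubber sole of the right screw foot, the same
- rear_foot_left: fixed rear left foot, rubber sole; origin at the centre of its underside
- rear_foot_right: fixed rear right foot, the same
- mat: fixed cork mat 240 (x) x 140 (y) x 3 mm on which the mallet stands; origin at the centre of its underside
- mallet: soft mallet, 0.33 kg, standing on its head: black head 52 mm across, 60 mm high, axis upright; pale flat-sided handle 22 mm wide, 24 mm high, level, from the head to x = -160 mm, its middle at z = 30 mm. Origin at the centre of the head's lower face, the face to strike with. Well held from above across the handle at x = -50 mm
- cup: bisque cup 83 mm wide, 83 mm high, to be left alone
- bottle: water bottle 66 mm wide, 196 mm high, to be left alone
- brush_pot: jar of brushes 61 mm wide, 221 mm high, to be left alone
- mould_a: two-part plaster mould, 0.35 to 0.6 kg: white block 80 (x) x 58 (y) x 46 mm high, dark parting line half way up; origin at the centre of its underside. On top a pouring gate at x = -20 mm and the locking pin in its bush at x = +16 mm. Two or three of the three moulds are there, at first on a fixed grey board 387 x 232 x 17 mm at the robot's right
- mould_a_pin_top (a point): middle of the top of the brass pin head, 16 mm across. 63 mm above the mould's underside when up, 53 mm when home
- mould_a_pin (a joint): how far the pin is driven, m: 0 up, 0.010 fully home with the head on the bush (its bush top is 49 mm above the mould's underside). Spring detent: about 5 N takes it over half way, then it snaps home and stays
- mould_b: plaster mould, the same as mould_a
- mould_b_pin_top (a point): top of that mould's pin head, the same
- mould_b_pin (a joint): how far that mould's pin is driven, m, the same
- mould_c: plaster mould, the same as mould_a
- mould_c_pin_top (a point): top of that mould's pin head, the same
- mould_c_pin (a joint): how far that mould's pin is driven, m, the same

How it is judged:
By the outcome, as a careful person would: the job done as asked, in the order asked, and still so for the second after the job is handed in, with the robot touching nothing.
Of mould_a, mould_b, mould_c only 2 to 3 are there at a start; the rules pass over those that are not, and their reading is None.
At some moment in a run one of mould_a, mould_b, mould_c may be knocked a few centimetres aside while the robot is not near it.
It also fails if it takes over 210 s, if anything falls off the work surface, if the arm or the gripper's body presses on something with over 40 N, if the wrist force passes 120 N, or if a joint passes its speed limit or range.

## Working session

There is one attempt and no reset: what is moved stays moved. The work goes in short steps, Python scripts to look and compute and a tool call to move; the robot and the scene stay as the last step left them, time stands still between calls to the robot, and variables do not carry over. Pictures are saved under pics/ and viewed, on a budget of 14 in all, crops included, one or two more only if the job needs it, and the job is handed in when it is done.

Besides the shell and the picture viewer there is one more tool, called after ">>>" in YAML: its name, and indented under it one key for each argument. apply_moves: Moves the arm, as the interface text tells. Its arguments: {"type":"object","properties":{"plan":{"type":"array","items":{"type":"array","items":{"type":"array","items":{"type":"number","minimum":-1,"maximum":1}}}},"force":{"type":"number"}},"required":["plan"]}

```bash
mkdir -p pics
cat > h.py <<'E'
import numpy as np, cv2
from bench import r
from scipy.spatial.transform import Rotation as R
def grab(n,f=None):
    d=r.grab_frame(n)
    if f: cv2.imwrite('pics/'+f,np.ascontiguousarray(d['pixels'])); np.save('pics/'+n+'.npy',{k:d[k] for k in d if k!='pixels'},allow_pickle=True)
    return d
def cam(n): return np.load('pics/'+n+'.npy',allow_pickle=True).item()
def px2w(d,u,v,z):
    P=np.array(d['pose']); ray=P[:3,:3]@np.array([(u-d['cx'])/d['fx'],-(v-d['cy'])/d['fy'],-1]); o=P[:3,3]
    return o+ray*(z-o[2])/ray[2]
def w2px(d,p):
    P=np.array(d['pose']); c=P[:3,:3].T@(np.array(p)-P[:3,3]); return d['cx']+d['fx']*c[0]/-c[2], d['cy']-d['fy']*c[1]/-c[2]
def crop(f,out,x0,y0,x1,y1,k):
    cv2.imwrite('pics/'+out,cv2.resize(cv2.imread('pics/'+f)[y0:y1,x0:x1],None,fx=k,fy=k,interpolation=cv2.INTER_CUBIC))
E
python3 - <<'E'
from h import *
np.set_printoptions(precision=4,suppress=True)
for n in('top','scene'):
    d=grab(n,n+'0.png'); print({k:np.round(d[k],4) for k in d if k!='pixels'})
print(r.get_obs())
E
```

```text
{'fx': np.float64(397.4713), 'fy': np.float64(397.4713), 'cx': np.float64(322.3432), 'cy': np.float64(205.0397), 'pose': array([[-0.0152,  0.9874, -0.1574,  0.3984],
       [-0.9998, -0.0164, -0.0063, -0.082 ],
       [-0.0088,  0.1573,  0.9875,  1.3379],
       [ 0.    ,  0.    ,  0.    ,  1.    ]])}
{'fx': np.float64(507.4596), 'fy': np.float64(507.4596), 'cx': np.float64(313.3995), 'cy': np.float64(199.715), 'pose': array([[-0.8389,  0.3152, -0.4438,  0.0072],
       [-0.5439, -0.4529,  0.7064,  0.9218],
       [ 0.0217,  0.8339,  0.5514,  0.8648],
       [ 0.    ,  0.    ,  0.    ,  1.    ]])}
{'clock': 0.1, 'joints': array([ 1.1309,  0.4777,  0.0223,  1.5564, -0.0115,  1.1093, -0.0831]), 'qvel': array([-0.    , -0.0005,  0.0006, -0.0043,  0.0024, -0.0006, -0.0003]), 'tau': array([  0.0039, -59.776 ,   1.6135, -28.1955,   0.0129,   0.005 ,
         0.    ]), 'tcp_pos': array([ 0.2197, -0.6377,  0.2304]), 'orientation': array([-3.0968, -0.5186,  0.0006]), 'contact_force': array([-0.1947, -0.2477, -0.0041]), 'moment': array([-0.0345,  0.0599,  0.0164]), 'grip_width': 0.08533795954927341}
```

View pics/top0.png

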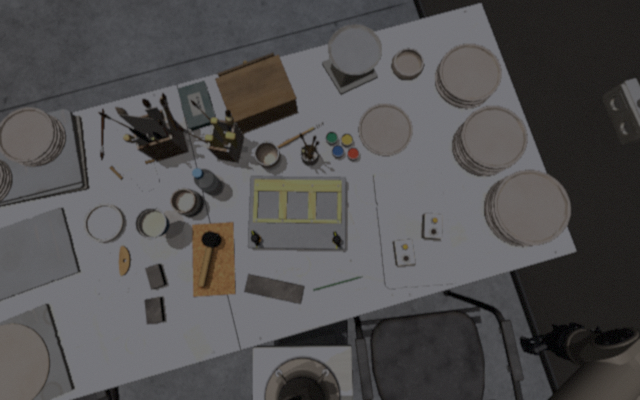

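View pics/scene0.png

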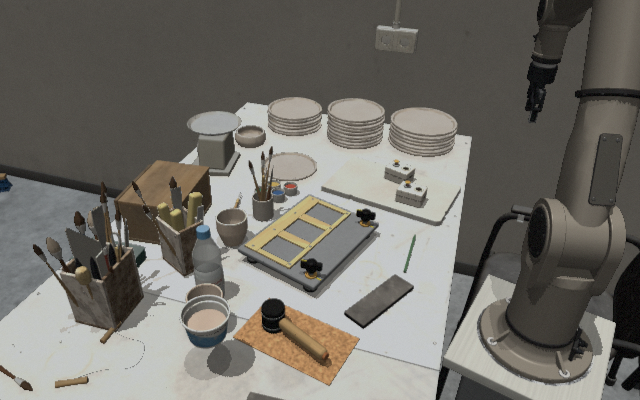

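The top view shows the stand at about (298,213), mallet head (211,240), and two moulds at (404,252) and (432,226). I'll enlarge the important areas.

Run:
```python
from h import *
crop('top0.png','c1.png',240,170,360,256,6.6)
t=cv2.imread('pics/top0.png')
f=lambda a,k:cv2.resize(a,None,fx=k,fy=k,interpolation=cv2.INTER_CUBIC)
a=f(t[205:275,385:455],6); b=f(t[220:300,185:245],5.25)
s=cv2.imread('pics/scene0.png'); c=f(s[150:210,380:440],4)
a=a*1.0; a=np.clip(a*1.5,0,255).astype('uint8')
im=np.hstack([a,b]); cv2.imwrite('pics/c2.png',im); print(im.shape)
```

```text
(420, 735, 3)
```

View pics/c1.png

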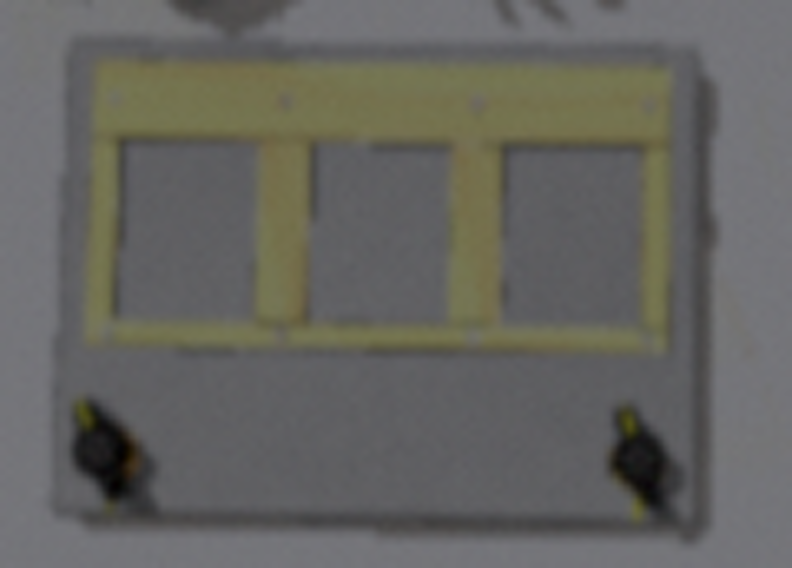

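View pics/c2.png

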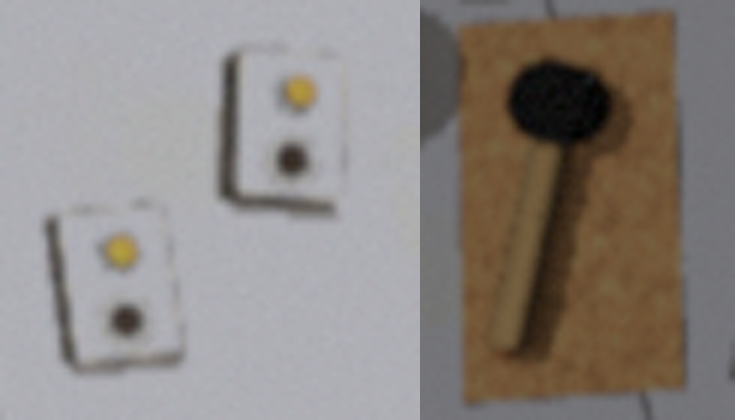

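Crop 1 gives the deck corners. The knob yellow lines point nearly rearward, so the screws are about 3.5 rad backed off. Crop 2 shows both moulds with pins towards +x, and the mallet handle pointing towards the robot. Now the positions.

```bash
cat > m.py <<'E'
from h import *
np.set_printoptions(precision=4,suppress=True)
d=cam('top')
C1=lambda u,v,z:px2w(d,240+(u+.5)/6.6-.5,170+(v+.5)/6.6-.5,z)
A=lambda u,v,z:px2w(d,385+(u+.5)/6-.5,205+(v+.5)/6-.5,z)
B=lambda u,v,z:px2w(d,185+(u-420+.5)/5.25-.5,220+(v+.5)/5.25-.5,z)
q={'TL':C1(72,40,.0445),'TR':C1(695,47,.0445),'BL':C1(58,514,.040),'BR':C1(704,522,.040)}
for k in q:print(k,q[k])
c=sum(q.values())/4; ex=(q['TL']+q['TR']-q['BL']-q['BR'])/2; ey=(q['TL']+q['BL']-q['TR']-q['BR'])/2
print('stand c',c,'dims',np.linalg.norm(ex),np.linalg.norm(ey),'yaw',np.arctan2(ex[1],ex[0]),np.arctan2(-ey[0],ey[1]))
for n,p in dict(bayL=[(118,140),(260,140),(255,325),(112,322)],bayM=[(312,142),(452,143),(448,325),(305,325)],bayR=[(503,145),(645,145),(642,328),(500,326)]).items():
    print(n,np.mean([C1(*x,.048) for x in p],0))
for n,k,y,l in(('L',(103,450),(83,408),(108,503)),('R',(638,458),(625,418),(638,510))):
    K=C1(*k,.083);Y=C1(*y,.080);L=C1(*l,.04);print(n,'knob',K,'yel',Y-K,'deckline',L, 'ang',np.arctan2((Y-K)[1],(Y-K)[0]))
for n,pin,gate,cor in(('A1',(121,252),(126,321),[(55,218),(160,205),(183,352),(75,362)]),('A2',(301,93),(292,160),[(238,50),(342,57),(338,208),(233,197)])):
    P=A(*pin,.017+.063);G=A(*gate,.017+.047);Cn=[A(*x,.063) for x in cor]
    print(n,'pin',P,'gate',G,'d',np.linalg.norm((P-G)[:2]),'yaw',np.arctan2((P-G)[1],(P-G)[0]),'centre',np.mean(Cn,0),'gate-pin ctr',G+(P-G)*20/36)
    e=(Cn[0]+Cn[1]-Cn[2]-Cn[3])/2;f=(Cn[0]+Cn[3]-Cn[1]-Cn[2])/2;print('  dims',np.linalg.norm(e),np.linalg.norm(f),'yaw',np.arctan2(e[1],e[0]),np.arctan2(-f[0],f[1]))
H=B(558,98,.063);E_=B(508,350,.043);N=B(549,145,.044);print('mallet head',H,'end',E_,'neck',N,'len',np.linalg.norm((H-E_)[:2]),'yaw',np.arctan2((H-E_)[1],(H-E_)[0]),np.arctan2((N-E_)[1],(N-E_)[0]))
m=[B(*x,.003) for x in((460,28),(675,12),(685,388),(468,402))];print('mat',np.mean(m,0),m)
E
python3 m.py
```

```text
TL [0.708  0.1647 0.0445]
TR [ 0.6989 -0.1503  0.0445]
BL [0.4694 0.1693 0.04  ]
BR [ 0.4605 -0.1492  0.04  ]
stand c [0.5842 0.0086 0.0423] dims 0.23853258355912257 0.31685041169496364 yaw -0.011923185607317721 -0.02832136758180668
bayL [0.6084 0.1057 0.048 ]
bayM [0.6058 0.0094 0.048 ]
bayR [ 0.6031 -0.0869  0.048 ]
L knob [0.4972 0.1398 0.083 ] yel [ 0.0206  0.0104 -0.003 ] deckline [0.4744 0.1446 0.04  ] ang 0.46757330207478875
R knob [ 0.4894 -0.1162  0.083 ] yel [ 0.0195  0.0058 -0.003 ] deckline [ 0.4669 -0.1169  0.04  ] ang 0.2872872904655239
A1 pin [ 0.4622 -0.3313  0.08  ] gate [ 0.4267 -0.3354  0.064 ] d 0.03577433470400517 yaw 0.11417433358463219 centre [ 0.4463 -0.3324  0.063 ] gate-pin ctr [ 0.4464 -0.3331  0.0729]
  dims 0.07722252239440779 0.05690360546612369 yaw 0.10031907879289652 0.09136370157512565
A2 pin [ 0.5446 -0.4304  0.08  ] gate [ 0.5105 -0.4279  0.064 ] d 0.03413559769295805 yaw -0.07345321011093052 centre [ 0.528  -0.4269  0.063 ] gate-pin ctr [ 0.5294 -0.4293  0.0729]
  dims 0.08034221046026266 0.05583325640183564 yaw -0.08858191292342317 -0.10270763060241303
mallet head [0.4994 0.2859 0.063 ] end [0.3478 0.3177 0.043 ] neck [0.472  0.2961 0.044 ] len 0.15499205048650416 yaw -0.20722973253823704 -0.17274282207778374
mat [0.4361 0.2923 0.003 ] [array([0.5503, 0.3678, 0.003 ]), array([0.5584, 0.2292, 0.003 ]), array([0.3212, 0.2181, 0.003 ]), array([0.3146, 0.3542, 0.003 ])]
```

```bash
cat > g.py <<'E'
# usage: python3 g.py x y z yaw [x y z yaw ...] -> scaled turn/shift relative to the present pose, tool down
import sys; from h import *
o=r.get_obs(); R0=R.from_rotvec(o['orientation']); p=np.array(o['tcp_pos'])
X=R0.as_matrix()[:,0]; print('t %.1f p %s yaw %.3f j7 %.2f F %s w %.4f'%(o['clock'],np.round(p,4),np.arctan2(X[1],X[0]),o['joints'][6],np.round(o['contact_force'],1),o['grip_width']))
a=list(map(float,sys.argv[1:]))
for i in range(0,len(a),4):
    x,y,z,w=a[i:i+4]; Rt=R.from_matrix(np.array([[np.cos(w),np.sin(w),0],[np.sin(w),-np.cos(w),0],[0,0,-1]]).T)
    v=(R0.inv()*Rt).as_rotvec(); s=R0.inv().apply(np.array([x,y,z])-p)
    print(np.round(np.r_[v/np.pi,s/.4],4).tolist(),'rows>=%.1f'%max(np.linalg.norm(s)/.0417,np.degrees(np.linalg.norm(v))/7.16))
E
python3 g.py .5 -.3 .25 1.3  .497 .1405 .18 2.8
```

```text
t 0.1 p [ 0.2197 -0.6377  0.2304] yaw 0.332 j7 -0.08 F [-0.2 -0.2 -0. ] w 0.0853
[-0.0005, -0.0002, -0.3082, 0.9375, -0.5699, -0.0481] rows>=10.5
[-0.0003, -0.0006, -0.7856, 1.2892, -1.6132, 0.1286] rows>=19.8
```

>>> apply_moves:
  plan:
    - [[0,0,-0.308,0.937,-0.57,-0.048,-1],[0,0,-0.308,0.937,-0.57,-0.048,-1],[0,0,-0.308,0.937,-0.57,-0.048,-1],[0,0,-0.308,0.937,-0.57,-0.048,-1],[0,0,-0.308,0.937,-0.57,-0.048,-1],[0,0,-0.308,0.937,-0.57,-0.048,-1],[0,0,-0.308,0.937,-0.57,-0.048,-1],[0,0,-0.308,0.937,-0.57,-0.048,-1],[0,0,-0.308,0.937,-0.57,-0.048,-1],[0,0,-0.308,0.937,-0.57,-0.048,-1],[0,0,-0.308,0.937,-0.57,-0.048,-1],[0,0,-0.308,0.937,-0.57,-0.048,-1]]
  force: 40

```text
clock: 1.1
tcp_pos: [0.5042, -0.2938, 0.2507]
orientation: [-2.491, -1.912, -0.006]
contact_force: [-1.1, 0.4, 0.2]
grip_width: 0.0858
```

```bash
python3 g.py .497 .1405 .18 2.6 .497 .1405 .18 3.61
```

```text
t 1.1 p [ 0.5042 -0.2938  0.2507] yaw 1.309 j7 0.05 F [-1.1  0.4  0.2] w 0.0858
[0.0011, -0.0006, -0.4109, 1.0437, -0.2983, 0.1799] rows>=10.6
[0.0015, -0.0, -0.7323, 1.0437, -0.2983, 0.1799] rows>=18.4
```

>>> apply_moves:
  plan:
    - [[0,0,-0.41,1,-0.3,0.1,-1],[0,0,-0.41,1,-0.3,0.1,-1],[0,0,-0.41,1,-0.3,0.1,-1],[0,0,-0.41,1,-0.3,0.1,-1],[0,0,-0.41,1,-0.3,0.1,-1],[0,0,-0.41,1,-0.3,0.1,-1],[0,0,-0.41,1,-0.3,0.1,-1],[0,0,-0.41,1,-0.3,0.1,-1],[0,0,-0.41,1,-0.3,0.1,-1],[0,0,-0.41,1,-0.3,0.1,-1],[0,0,-0.41,1,-0.3,0.1,-1],[0,0,-0.41,1,-0.3,0.1,-1]]

```text
clock: 2.1
tcp_pos: [0.4908, 0.1197, 0.2102]
orientation: [-0.849, -3.024, -0.001]
contact_force: [-0.1, -1.3, -0.4]
grip_width: 0.0853
```

```bash
python3 g.py .497 .1405 .14 3.61
python3 - <<'E'
from h import *
grab('top','t1.png');crop('t1.png','t1c.png',240,170,360,256,6.6)
E
```

```text
t 2.1 p [0.4908 0.1197 0.2102] yaw 2.594 j7 0.43 F [-0.1 -1.3 -0.4] w 0.0853
[0.0003, -0.0003, -0.3233, 0.0137, 0.0524, 0.1755] rows>=8.1
```

>>> apply_moves:
  plan:
    - [[0,0,-0.323,0.014,0.052,0.175,-1],[0,0,-0.323,0.014,0.052,0.175,-1],[0,0,-0.323,0.014,0.052,0.175,-1],[0,0,-0.323,0.014,0.052,0.175,-1],[0,0,-0.323,0.014,0.052,0.175,-1],[0,0,-0.323,0.014,0.052,0.175,-1],[0,0,-0.323,0.014,0.052,0.175,-1],[0,0,-0.323,0.014,0.052,0.175,-1],[0,0,-0.323,0.014,0.052,0.175,-1],[0,0,-0.323,0.014,0.052,0.175,-1]]

```text
clock: 2.98
tcp_pos: [0.4981, 0.1355, 0.1401]
orientation: [0.707, -3.06, 0.001]
contact_force: [0.6, -0.0, -0.3]
grip_width: 0.0856
```

```bash
python3 g.py .4975 .1405 .054 3.61; python3 -c "
from h import *
print(np.round(r.get_obs()['joints'],2))"
```

```text
t 3.0 p [0.4981 0.1355 0.1401] yaw -2.688 j7 1.19 F [ 0.6 -0.  -0.3] w 0.0856
[-0.0002, -0.0003, -0.0046, -0.0044, 0.0121, 0.2152] rows>=2.1
[ 0.36  0.5  -0.94  1.97  0.5   0.93  1.19]
```

>>> apply_moves:
  plan:
    - [[0,0,-0.0045,-0.004,0.012,0.1,-1],[0,0,-0.0045,-0.004,0.012,0.1,-1],[0,0,-0.0045,-0.004,0.012,0.215,-1],[0,0,-0.0045,-0.004,0.012,0.215,-1],[0,0,-0.0045,-0.004,0.012,0.215,-1],[0,0,-0.0045,-0.004,0.012,0.215,-1],[0,0,-0.0045,-0.004,0.012,0.215,1],[0,0,-0.0045,-0.004,0.012,0.215,1],[0,0,-0.0045,-0.004,0.012,0.215,1],[0,0,-0.0045,-0.004,0.012,0.215,1],[0,0,-0.0045,-0.004,0.012,0.215,1],[0,0,-0.0045,-0.004,0.012,0.215,1]]
  force: 40

```text
clock: 3.98
tcp_pos: [0.4972, 0.1428, 0.0548]
orientation: [-0.738, 3.053, 0.0]
contact_force: [-2.9, 2.3, 3.5]
grip_width: 0.0124
```

```bash
python3 g.py
```

```text
t 4.0 p [0.4972 0.1428 0.0548] yaw -2.667 j7 1.07 F [-2.9  2.3  3.5] w 0.0124
```

>>> apply_moves:
  plan:
    - [[0,0,0.035,0,0,0,1],[0,0,0.07,0,0,0,1],[0,0,0.105,0,0,0,1],[0,0,0.14,0,0,0,1],[0,0,0.175,0,0,0,1],[0,0,0.21,0,0,0,1],[0,0,0.245,0,0,0,1],[0,0,0.28,0,0,0,1],[0,0,0.315,0,0,0,1],[0,0,0.35,0,0,0,1],[0,0,0.38,0,0,0,1],[0,0,0.38,0,0,0,1]]

```text
clock: 4.98
tcp_pos: [0.4974, 0.1436, 0.0548]
orientation: [1.109, 2.939, 0.002]
contact_force: [-0.7, 2.8, -0.6]
grip_width: 0.0112
```

```bash
python3 g.py
```

```text
t 5.0 p [0.4974 0.1436 0.0548] yaw 2.420 j7 0.06 F [-0.7  2.8 -0.6] w 0.0112
```

>>> apply_moves:
  plan:
    - [[0,0,0.035,0,0,0,1],[0,0,0.07,0,0,0,1],[0,0,0.105,0,0,0,1],[0,0,0.14,0,0,0,1],[0,0,0.175,0,0,0,1],[0,0,0.21,0,0,0,1],[0,0,0.245,0,0,0,1],[0,0,0.28,0,0,0,1],[0,0,0.315,0,0,0,1],[0,0,0.35,0,0,0,1],[0,0,0.38,0,0,0,1],[0,0,0.38,0,0,0,1]]

```text
clock: 5.98
tcp_pos: [0.4983, 0.1437, 0.0548]
orientation: [2.567, 1.811, 0.005]
contact_force: [3.9, 2.8, -1.7]
grip_width: 0.011
```

```bash
python3 g.py
```

```text
t 6.0 p [0.4983 0.1437 0.0548] yaw 1.229 j7 -0.93 F [ 3.9  2.8 -1.7] w 0.0110
```

>>> apply_moves:
  plan:
    - [[0,0,0.035,0,0,0,1],[0,0,0.07,0,0,0,1],[0,0,0.105,0,0,0,1],[0,0,0.14,0,0,0,1],[0,0,0.175,0,0,0,1],[0,0,0.21,0,0,0,1],[0,0,0.245,0,0,0,1],[0,0,0.28,0,0,0,1],[0,0,0.315,0,0,0,1],[0,0,0.35,0,0,0,1],[0,0,0.385,0,0,0,1],[0,0,0.4,0,0,0,1]]

```text
clock: 6.98
tcp_pos: [0.4988, 0.143, 0.0548]
orientation: [-3.141, 0.043, -0.005]
contact_force: [5.0, 0.7, -2.7]
grip_width: 0.0116
```

>>> apply_moves:
  plan:
    - [[0,0,0,0,0,0,1],[0,0,0,0,0,0,-1],[0,0,0,0,0,0,-1],[0,0,0,0,0,0,-1],[0,0,0,0,0,-0.05,-1],[0,0,0,0,0,-0.15,-1],[0,0,0,0,0,-0.25,-1],[0,0,0,0,0,-0.25,-1],[0,0,0,0,0,-0.25,-1]]

```text
clock: 7.73
tcp_pos: [0.4983, 0.143, 0.1568]
orientation: [-3.139, 0.042, -0.006]
contact_force: [-0.7, -0.6, -1.1]
grip_width: 0.0852
```

```bash
python3 g.py .49 -.117 .15 0.7  .49 -.117 .15 1.8
```

```text
t 7.7 p [0.4983 0.143  0.1568] yaw -0.027 j7 -1.97 F [-0.7 -0.6 -1.1] w 0.0852
[-0.0001, -0.0014, -0.2313, -0.0035, 0.6504, 0.0158] rows>=6.2
[0.0007, -0.0014, -0.5814, -0.0035, 0.6504, 0.0158] rows>=14.6
```

>>> apply_moves:
  plan:
    - [[0,0,-0.46,0,0.65,0.015,-1],[0,0,-0.46,0,0.65,0.015,-1],[0,0,-0.46,0,0.65,0.015,-1],[0,0,-0.46,0,0.65,0.015,-1],[0,0,-0.46,0,0.65,0.015,-1],[0,0,-0.46,0,0.65,0.015,-1],[0,0,-0.46,0,0.65,0.015,-1],[0,0,-0.46,0,0.65,0.015,-1],[0,0,-0.46,0,0.65,0.015,-1],[0,0,-0.46,0,0.65,0.015,-1],[0,0,-0.46,0,0.65,0.015,-1],[0,0,-0.46,0,0.65,0.015,-1]]

```text
clock: 8.73
tcp_pos: [0.4883, -0.1172, 0.147]
orientation: [-2.405, -2.017, 0.004]
contact_force: [0.2, 0.3, 1.1]
grip_width: 0.0855
```

>>> apply_moves:
  plan:
    - [[0,0,-0.46,0,0,0,-1],[0,0,-0.46,0,0,0,-1],[0,0,-0.46,0,0,0,-1],[0,0,-0.46,0,0,0,-1],[0,0,-0.46,0,0,0,-1],[0,0,-0.46,0,0,0,-1],[0,0,-0.46,0,0,0,-1],[0,0,-0.46,0,0,0,-1],[0,0,-0.46,0,0,0,-1],[0,0,-0.46,0,0,0,-1],[0,0,-0.46,0,0,0,-1],[0,0,-0.46,0,0,0,-1]]

```text
clock: 9.73
tcp_pos: [0.4884, -0.1171, 0.147]
orientation: [-0.469, -3.103, -0.001]
contact_force: [-0.9, 0.2, 0.4]
grip_width: 0.0852
```

```bash
python3 g.py .49 -.1165 .055 3.43
```

```text
t 9.7 p [ 0.4884 -0.1171  0.147 ] yaw 2.841 j7 1.24 F [-0.9  0.2  0.4] w 0.0852
[0.0003, -0.0011, -0.1873, -0.0043, 0.0026, 0.2301] rows>=4.7
```

>>> apply_moves:
  plan:
    - [[0,0,-0.187,-0.004,0.002,0,-1],[0,0,-0.187,-0.004,0.002,0,-1],[0,0,-0.187,-0.004,0.002,0,-1],[0,0,-0.187,-0.004,0.002,0.05,-1],[0,0,-0.187,-0.004,0.002,0.15,-1],[0,0,-0.187,-0.004,0.002,0.23,-1],[0,0,-0.187,-0.004,0.002,0.23,-1],[0,0,-0.187,-0.004,0.002,0.23,1],[0,0,-0.187,-0.004,0.002,0.23,1],[0,0,-0.187,-0.004,0.002,0.23,1],[0,0,-0.187,-0.004,0.002,0.23,1],[0,0,-0.187,-0.004,0.002,0.23,1]]

```text
clock: 10.73
tcp_pos: [0.4926, -0.1172, 0.058]
orientation: [-0.437, 3.109, -0.002]
contact_force: [-0.0, 0.2, 1.0]
grip_width: 0.0256
```

>>> apply_moves:
  plan:
    - [[0,0,0,0,0,0,1],[0,0,0,0,0,0,1],[0,0,0,0,0,0,1]]

```text
clock: 10.98
tcp_pos: [0.492, -0.1167, 0.0571]
orientation: [-0.438, 3.11, -0.0]
contact_force: [-1.6, 1.6, 4.0]
grip_width: 0.0112
```

```bash
python3 g.py
```

```text
t 11.0 p [ 0.492  -0.1167  0.0571] yaw -2.862 j7 1.67 F [-1.6  1.6  4. ] w 0.0112
```

>>> apply_moves:
  plan:
    - [[0,0,0.035,0,0,0,1],[0,0,0.07,0,0,0,1],[0,0,0.105,0,0,0,1],[0,0,0.14,0,0,0,1],[0,0,0.175,0,0,0,1],[0,0,0.21,0,0,0,1],[0,0,0.245,0,0,0,1],[0,0,0.28,0,0,0,1],[0,0,0.315,0,0,0,1],[0,0,0.35,0,0,0,1],[0,0,0.38,0,0,0,1],[0,0,0.38,0,0,0,1]]

```text
clock: 11.98
tcp_pos: [0.4914, -0.118, 0.0566]
orientation: [1.392, 2.816, -0.002]
contact_force: [0.1, -2.3, 1.3]
grip_width: 0.0115
```

>>> apply_moves:
  plan:
    - [[0,0,0.035,0,0,0,1],[0,0,0.07,0,0,0,1],[0,0,0.105,0,0,0,1],[0,0,0.14,0,0,0,1],[0,0,0.175,0,0,0,1],[0,0,0.21,0,0,0,1],[0,0,0.245,0,0,0,1],[0,0,0.28,0,0,0,1],[0,0,0.315,0,0,0,1],[0,0,0.35,0,0,0,1],[0,0,0.38,0,0,0,1],[0,0,0.38,0,0,0,1]]

```text
clock: 12.98
tcp_pos: [0.4897, -0.1179, 0.0556]
orientation: [-2.731, -1.55, 0.006]
contact_force: [-2.2, -3.8, -6.0]
grip_width: 0.0116
```

```bash
python3 g.py
```

```text
t 13.0 p [ 0.4897 -0.1179  0.0556] yaw 1.033 j7 -0.29 F [-2.2 -3.8 -6. ] w 0.0116
```

>>> apply_moves:
  plan:
    - [[0,0,0.035,0,0,0,1],[0,0,0.07,0,0,0,1],[0,0,0.105,0,0,0,1],[0,0,0.14,0,0,0,1],[0,0,0.175,0,0,0,1],[0,0,0.21,0,0,0,1],[0,0,0.245,0,0,0,1],[0,0,0.28,0,0,0,1],[0,0,0.31,0,0,0,1],[0,0,0.337,0,0,0,1],[0,0,0.337,0,0,0,1],[0,0,0.337,0,0,0,1]]

```text
clock: 13.98
tcp_pos: [0.4892, -0.1166, 0.055]
orientation: [-3.141, 0.03, 0.008]
contact_force: [-2.8, -1.7, -18.4]
grip_width: 0.0116
```

>>> apply_moves:
  plan:
    - [[0,0,0,0,0,0,1],[0,0,0,0,0,0,-1],[0,0,0,0,0,0,-1],[0,0,0,0,0,0,-1],[0,0,0,0,0,-0.05,-1],[0,0,0,0,0,-0.15,-1],[0,0,0,0,0,-0.25,-1],[0,0,0,0,0,-0.35,-1],[0,0,0,0,0,-0.4,-1],[0,0,0,0,0,-0.4,-1]]

```text
clock: 14.82
tcp_pos: [0.496, -0.1178, 0.2227]
orientation: [-3.14, 0.038, -0.02]
contact_force: [0.7, -0.0, -0.1]
grip_width: 0.0858
```

```bash
python3 g.py .53 -.3 .22 0
```

```text
t 14.8 p [ 0.496  -0.1178  0.2227] yaw -0.024 j7 -1.31 F [ 0.7 -0.  -0.1] w 0.0858
[-0.0003, -0.004, -0.0078, 0.0961, 0.4533, 0.0075] rows>=4.4
```

>>> apply_moves:
  plan:
    - [[0,-0.004,-0.008,0,0.65,-0.1,-1],[0,-0.004,-0.008,0,0.65,-0.1,-1],[0,-0.004,-0.008,0,0.65,-0.1,-1],[0,-0.004,-0.008,0,0.65,-0.1,-1],[0,-0.004,-0.008,0,0.65,-0.1,-1],[0,-0.004,-0.008,0,0.65,-0.1,-1],[0,-0.004,-0.008,0,0.65,-0.1,-1],[0,-0.004,-0.008,0,0.65,-0.1,-1]]

```text
clock: 15.48
tcp_pos: [0.4838, -0.3821, 0.2575]
orientation: [3.138, -0.009, -0.017]
contact_force: [-0.1, -0.3, 0.7]
grip_width: 0.0853
```

Run:
```python
from h import *
grab('top','t2.png');grab('scene','s2.png')
f=lambda a,k:cv2.resize(a,None,fx=k,fy=k,interpolation=cv2.INTER_CUBIC)
t=cv2.imread('pics/t2.png');s=cv2.imread('pics/s2.png')
a=np.clip(1.6*f(t[172:254,242:354],6),0,255).astype('uint8')
b=f(t[205:275,385:455],3);c=f(s[195:295,235:390],3)
im=np.zeros((600,800,3),'uint8')
a=f(t[222:256,245:282],10);b2=f(t[222:256,320:357],10)
im[0:340,0:370]=np.clip(1.7*a,0,255);im[0:340,400:770]=np.clip(1.7*b2,0,255)
im[345:600,0:395]=f(s[205:290,245:377],3)[:255,:395]
im[345:585,400:640]=np.clip(1.6*f(t[200:280,380:460],3),0,255)
cv2.imwrite('pics/c3.png',im)
```

```text
(no output)
```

View pics/c3.png

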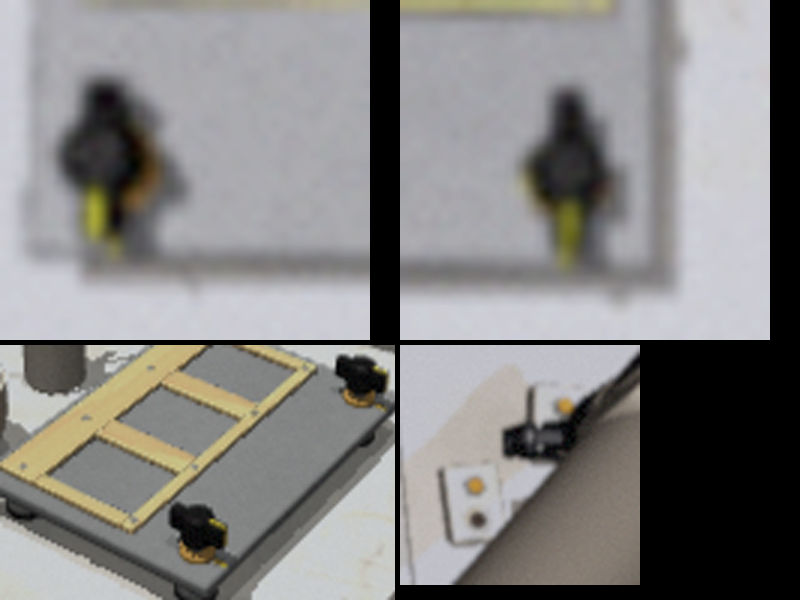

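The picture shows both knob lines pointing at their deck lines. Each bar is within about 2° of the deck edge direction, and the moulds haven't moved. Next, fetch mould 1.

```bash
python3 g.py .4464 -.333 .14 .107 .4464 -.333 .031 .107
```

```text
t 15.6 p [ 0.4853 -0.3768  0.2563] yaw -0.000 j7 -0.75 F [0.2 1.9 0.4] w 0.0851
[-0.0004, 0.0038, -0.0342, -0.0937, -0.1092, 0.2918] rows>=3.1
[-0.0004, 0.0038, -0.0342, -0.0904, -0.1091, 0.5643] rows>=5.6
```

>>> apply_moves:
  plan:
    - [[0,0.004,-0.034,-0.094,-0.109,0.29,-1],[0,0.004,-0.034,-0.094,-0.109,0.29,-1],[0,0.004,-0.034,-0.094,-0.109,0.29,-1],[0,0.004,-0.034,-0.094,-0.109,0.29,-1],[0,0.004,-0.034,-0.094,-0.109,0.29,-1],[0,0.004,-0.034,-0.094,-0.109,0.29,-1]]

```text
clock: 16.08
tcp_pos: [0.4475, -0.3325, 0.1418]
orientation: [-3.136, -0.172, -0.002]
contact_force: [0.5, 0.2, -0.2]
grip_width: 0.0856
```

```bash
python3 g.py .4464 -.333 .031 .107
```

```text
t 16.1 p [ 0.4475 -0.3325  0.1418] yaw 0.109 j7 -0.62 F [ 0.5  0.2 -0.2] w 0.0856
[-0.0002, -0.0004, 0.0007, -0.0034, 0.0011, 0.2769] rows>=2.7
```

>>> apply_moves:
  plan:
    - [[0,0,0,-0.003,0,0.07,-1],[0,0,0,-0.003,0,0.14,-1],[0,0,0,-0.003,0,0.21,-1],[0,0,0,-0.003,0,0.26,-1],[0,0,0,-0.003,0,0.277,-1],[0,0,0,-0.003,0,0.277,-1],[0,0,0,-0.003,0,0.277,1],[0,0,0,-0.003,0,0.277,1],[0,0,0,-0.003,0,0.277,1],[0,0,0,-0.003,0,0.277,1],[0,0,0,-0.003,0,0.277,1],[0,0,0,-0.003,0,0.277,1]]
  force: 60

```text
clock: 17.08
tcp_pos: [0.4464, -0.3342, 0.0323]
orientation: [3.136, 0.168, 0.006]
contact_force: [-0.6, 0.6, 5.2]
grip_width: 0.0572
```

>>> apply_moves:
  plan:
    - [[0,0,0,0,0,0,1],[0,0,0,0,0,-0.05,1],[0,0,0,0,0,-0.12,1],[0,0,0,0,0,-0.2,1],[0,0,0,0,0,-0.27,1],[0,0,0,0,0,-0.3,1],[0,0,0,0,0,-0.3,1]]

```text
clock: 17.67
tcp_pos: [0.4464, -0.3345, 0.1533]
orientation: [3.135, 0.168, 0.009]
contact_force: [-0.3, -0.2, -5.4]
grip_width: 0.0572
```

```bash
python3 g.py .6087 .1054 .13 -.028 .6087 .1054 .0585 -.028
```

```text
t 17.7 p [ 0.4464 -0.3345  0.1533] yaw 0.107 j7 -0.62 F [-0.3 -0.2 -5.4] w 0.0572
[0.0006, -0.0018, 0.0429, 0.5204, -1.0503, 0.0588] rows>=11.3
[0.0006, -0.0018, 0.0429, 0.5194, -1.0507, 0.2375] rows>=11.5
```

>>> apply_moves:
  plan:
    - [[0,-0.002,0.043,0.52,-1,0,1],[0,-0.002,0.043,0.52,-1,0,1],[0,-0.002,0.043,0.52,-1,0,1],[0,-0.002,0.043,0.52,-1,0,1],[0,-0.002,0.043,0.52,-1,0,1],[0,-0.002,0.043,0.52,-1,0,1],[0,-0.002,0.043,0.52,-1,0,1],[0,-0.002,0.043,0.52,-1,0,1],[0,-0.002,0.043,0.52,-1,0,1],[0,-0.002,0.043,0.52,-1,0,1],[0,-0.002,0.043,0.52,-1,0,1],[0,-0.002,0.043,0.52,-1,0,1]]

```text
clock: 18.67
tcp_pos: [0.6099, 0.0982, 0.1478]
orientation: [-3.136, 0.024, 0.012]
contact_force: [0.1, 3.3, -5.4]
grip_width: 0.0573
```

>>> apply_moves:
  plan:
    - [[0,0,0,0,-0.04,0,1],[0,0,0,0,-0.04,0.05,1],[0,0,0,0,-0.04,0.08,1],[0,0,0,0,-0.04,0.08,1],[0,0,0,0,-0.04,0.08,1]]

```text
clock: 19.08
tcp_pos: [0.6076, 0.1012, 0.1167]
orientation: [3.14, -0.046, -0.016]
contact_force: [0.4, -0.2, -4.5]
grip_width: 0.0571
```

```bash
python3 g.py .6087 .1054 .0595 -.028
```

```text
t 19.1 p [0.6076 0.1012 0.1167] yaw -0.029 j7 -1.52 F [ 0.4 -0.2 -4.5] w 0.0571
[0.0004, 0.0032, -0.0005, 0.0039, -0.0108, 0.143] rows>=1.4
```

>>> apply_moves:
  plan:
    - [[0,0.003,0,0.004,-0.011,0,1],[0,0.003,0,0.004,-0.011,0,1],[0,0.003,0,0.004,-0.011,0.03,1],[0,0.003,0,0.004,-0.011,0.06,1],[0,0.003,0,0.004,-0.011,0.09,1],[0,0.003,0,0.004,-0.011,0.11,1],[0,0.003,0,0.004,-0.011,0.125,1],[0,0.003,0,0.004,-0.011,0.135,1],[0,0.003,0,0.004,-0.011,0.142,1],[0,0.003,0,0.004,-0.011,0.144,1],[0,0.003,0,0.004,-0.011,0.144,1],[0,0.003,0,0.004,-0.011,0.144,1]]

```text
clock: 20.08
tcp_pos: [0.611, 0.1069, 0.0613]
orientation: [-3.141, 0.044, -0.006]
contact_force: [-0.5, 0.4, -4.9]
grip_width: 0.0573
```

```bash
python3 g.py .6087 .1054 .0595 -.028
```

```text
t 20.1 p [0.611  0.1069 0.0613] yaw -0.028 j7 -1.49 F [-0.5  0.4 -4.9] w 0.0573
[-0.0002, -0.0012, -0.0001, -0.0056, 0.0038, 0.0046] rows>=0.1
```

>>> apply_moves:
  plan:
    - [[0,0,0,-0.005,0.004,0,1],[0,0,0,-0.005,0.004,0.003,1],[0,0,0,-0.005,0.004,0.006,1],[0,0,0,-0.005,0.004,0.008,1],[0,0,0,-0.005,0.004,0.008,1]]

```text
clock: 20.5
tcp_pos: [0.6086, 0.1051, 0.0593]
orientation: [-3.14, 0.045, -0.005]
contact_force: [-6.0, -0.8, 10.0]
grip_width: 0.0567
```

```bash
python3 g.py .6087 .1054 .0595 -.028;python3 - <<'E'
from h import *
grab('scene','s3.png');grab('top','t3.png'); crop('s3.png','s3c.png',220,170,400,305,4.4)
E
```

```text
t 20.5 p [0.6086 0.1051 0.0593] yaw -0.029 j7 -1.49 F [-6.  -0.8 10. ] w 0.0567
[-0.0004, -0.001, -0.0002, 0.0002, -0.0008, -0.0005] rows>=0.0
```

View pics/s3c.png

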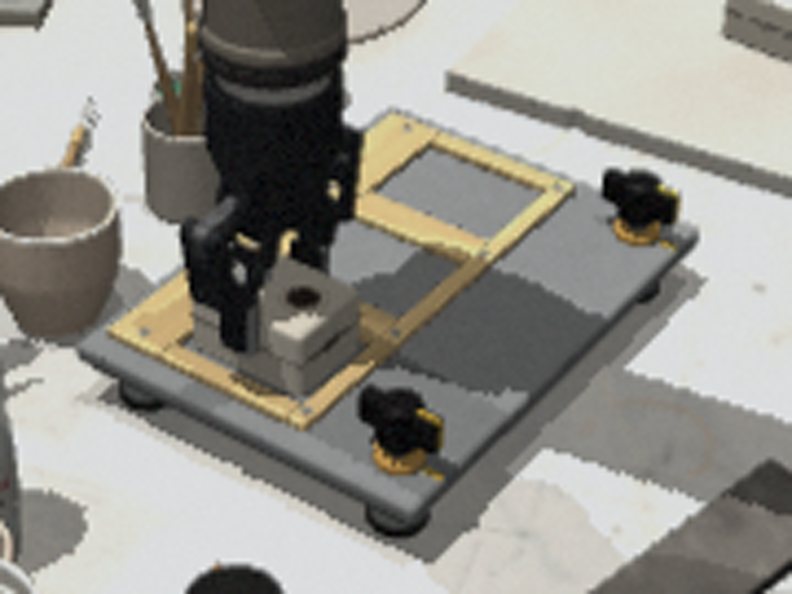

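Mould 1 sits in the left bay, around (300,330) in the crop, at the expected contact height. Next: release, rise, and get mould 2.

>>> apply_moves:
  plan:
    - [[0,0,0,0,0,0,-1],[0,0,0,0,0,0,-1],[0,0,0,0,0,0,-1],[0,0,0,0,0,0,-1],[0,0,0,0,0,-0.05,-1],[0,0,0,0,0,-0.13,-1],[0,0,0,0,0,-0.22,-1],[0,0,0,0,0,-0.32,-1],[0,0,0,0,0,-0.36,-1],[0,0,0,0,0,-0.36,-1]]

```text
clock: 21.43
tcp_pos: [0.6111, 0.1053, 0.2067]
orientation: [-3.138, 0.045, -0.018]
contact_force: [0.9, -0.8, -0.3]
grip_width: 0.0857
```

```bash
python3 g.py .529 -.428 .15 -.085
```

```text
t 21.4 p [0.6111 0.1053 0.2067] yaw -0.029 j7 -1.59 F [ 0.9 -0.8 -0.3] w 0.0857
[-0.0011, -0.0035, 0.0179, -0.1686, 1.3391, 0.1355] rows>=13.0
```

>>> apply_moves:
  plan:
    - [[0,0,0.018,-0.17,0.95,0,-1],[0,0,0.018,-0.17,0.95,0,-1],[0,0,0.018,-0.17,0.95,0,-1],[0,0,0.018,-0.17,0.95,0,-1],[0,0,0.018,-0.17,0.95,0,-1],[0,0,0.018,-0.17,0.95,0,-1],[0,0,0.018,-0.17,0.95,0,-1],[0,0,0.018,-0.17,0.95,0,-1],[0,0,0.018,-0.17,0.95,0,-1],[0,0,0.018,-0.17,0.95,0,-1],[0,0,0.018,-0.17,0.95,0,-1],[0,0,0.018,-0.17,0.95,0,-1]]

```text
clock: 22.43
tcp_pos: [0.5288, -0.2729, 0.2005]
orientation: [-3.138, 0.136, -0.003]
contact_force: [-0.0, 1.0, 0.1]
grip_width: 0.0856
```

```bash
python3 g.py .529 -.428 .15 -.085
python3 - <<'E'
from h import *
grab('scene','s4.png');grab('top','t4.png'); f=lambda a,k:cv2.resize(a,None,fx=k,fy=k,interpolation=cv2.INTER_CUBIC)
t=cv2.imread('pics/t4.png');s=cv2.imread('pics/s4.png')
im=np.zeros((600,800,3),'uint8');im[:300,:440]=np.clip(1.6*f(t[180:255,245:355],4),0,255);im[305:600,:440]=f(s[195:269,240:350],4)[:295,:440]
im[:350,445:795]=np.clip(1.6*f(t[200:270,390:460],5),0,255);im[355:595,445:745]=f(s[140:220,360:460],3)
cv2.imwrite('pics/c4.png',im)
E
```

```text
t 22.4 p [ 0.5288 -0.2729  0.2005] yaw -0.087 j7 -0.97 F [-0.   1.   0.1] w 0.0856
[-0.0003, -0.0006, -0.0005, 0.0338, 0.3864, 0.1259] rows>=3.9
```

View pics/c4.png

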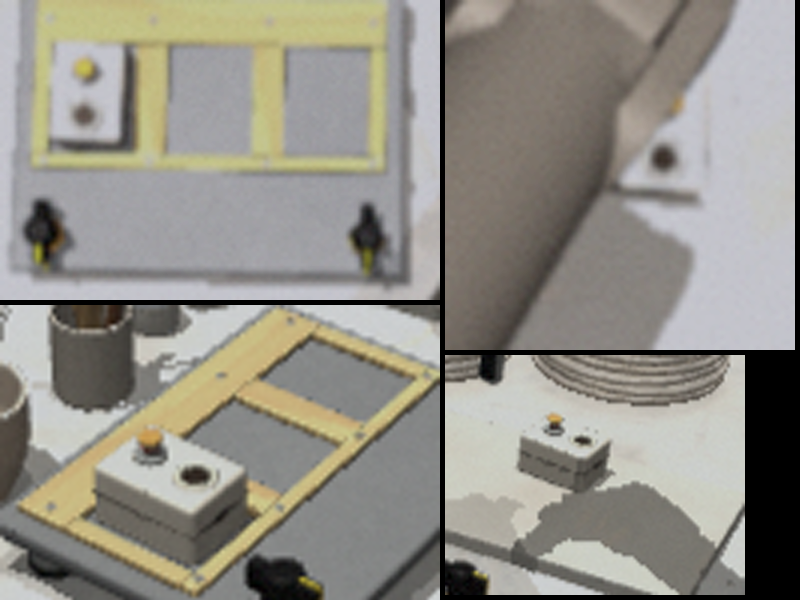

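Mould 1 is seated square in the left bay. Mould 2 is unmoved, with its gate at pixel (433,231) as before.

>>> apply_moves:
  plan:
    - [[0,0,0,0.034,0.386,0.126,-1],[0,0,0,0.034,0.386,0.126,-1],[0,0,0,0.034,0.386,0.126,-1],[0,0,0,0.034,0.386,0.126,-1],[0,0,0,0.034,0.386,0.126,-1],[0,0,0,0.034,0.386,0.126,-1],[0,0,0,0.034,0.386,0.126,-1]]

```text
clock: 23.12
tcp_pos: [0.5313, -0.4255, 0.1503]
orientation: [-3.137, 0.129, -0.004]
contact_force: [0.3, 1.0, -0.1]
grip_width: 0.0852
```

```bash
python3 g.py .529 -.428 .031 -.09
python3 - <<'E'
from h import *
d=grab('top','t5.png')
E
```

```text
t 23.1 p [ 0.5313 -0.4255  0.1503] yaw -0.082 j7 -0.71 F [ 0.3  1.  -0.1] w 0.0852
[-0.0007, -0.0009, 0.0024, -0.0059, 0.0074, 0.2982] rows>=2.9
```

>>> apply_moves:
  plan:
    - [[0,0,0.002,-0.006,0.007,0.07,-1],[0,0,0.002,-0.006,0.007,0.14,-1],[0,0,0.002,-0.006,0.007,0.21,-1],[0,0,0.002,-0.006,0.007,0.27,-1],[0,0,0.002,-0.006,0.007,0.298,-1],[0,0,0.002,-0.006,0.007,0.298,-1],[0,0,0.002,-0.006,0.007,0.298,1],[0,0,0.002,-0.006,0.007,0.298,1],[0,0,0.002,-0.006,0.007,0.298,1],[0,0,0.002,-0.006,0.007,0.298,1],[0,0,0.002,-0.006,0.007,0.298,1],[0,0,0.002,-0.006,0.007,0.298,1]]
  force: 60

```text
clock: 24.17
tcp_pos: [0.5292, -0.4306, 0.0342]
orientation: [3.138, -0.142, 0.01]
contact_force: [-0.6, 3.6, 7.4]
grip_width: 0.0574
```

```bash
python3 g.py
```

```text
t 24.2 p [ 0.5292 -0.4306  0.0342] yaw -0.091 j7 -0.64 F [-0.6  3.6  7.4] w 0.0574
```

>>> apply_moves:
  plan:
    - [[0,0,0,0,0,0,1],[0,0,0,0,0,-0.05,1],[0,0,0,0,0,-0.12,1],[0,0,0,0,0,-0.2,1],[0,0,0,0,0,-0.27,1],[0,0,0,0,0,-0.3,1],[0,0,0,0,0,-0.3,1]]

```text
clock: 24.75
tcp_pos: [0.5286, -0.4317, 0.1552]
orientation: [3.136, -0.143, 0.013]
contact_force: [-0.0, -0.4, -5.5]
grip_width: 0.0569
```

```bash
python3 g.py .6033 -.0866 .15 -.028
```

```text
t 24.8 p [ 0.5286 -0.4317  0.1552] yaw -0.091 j7 -0.71 F [-0.  -0.4 -5.5] w 0.0569
[0.0008, -0.0026, -0.0202, 0.1071, -0.8763, 0.012] rows>=8.5
```

>>> apply_moves:
  plan:
    - [[0,-0.002,-0.02,0.107,-0.876,0.01,1],[0,-0.002,-0.02,0.107,-0.876,0.01,1],[0,-0.002,-0.02,0.107,-0.876,0.01,1],[0,-0.002,-0.02,0.107,-0.876,0.01,1],[0,-0.002,-0.02,0.107,-0.876,0.01,1],[0,-0.002,-0.02,0.107,-0.876,0.01,1],[0,-0.002,-0.02,0.107,-0.876,0.01,1],[0,-0.002,-0.02,0.107,-0.876,0.01,1],[0,-0.002,-0.02,0.107,-0.876,0.01,1],[0,-0.002,-0.02,0.107,-0.876,0.01,1],[0,-0.002,-0.02,0.107,-0.876,0.01,1],[0,-0.002,-0.02,0.107,-0.876,0.01,1]]

```text
clock: 25.75
tcp_pos: [0.6006, -0.0857, 0.1466]
orientation: [3.141, -0.045, -0.009]
contact_force: [-0.5, -1.2, -5.9]
grip_width: 0.057
```

```bash
python3 g.py .6033 -.0866 .0610 -.028
```

```text
t 25.8 p [ 0.6006 -0.0857  0.1466] yaw -0.029 j7 -1.21 F [-0.5 -1.2 -5.9] w 0.0570
[0.0001, 0.0018, -0.0002, 0.0079, 0.002, 0.214] rows>=2.1
```

>>> apply_moves:
  plan:
    - [[0,0.002,0,0.005,0.003,0.04,1],[0,0.002,0,0.005,0.003,0.08,1],[0,0.002,0,0.005,0.003,0.12,1],[0,0.002,0,0.005,0.003,0.15,1],[0,0.002,0,0.005,0.003,0.175,1],[0,0.002,0,0.005,0.003,0.19,1],[0,0.002,0,0.005,0.003,0.2,1],[0,0.002,0,0.005,0.003,0.206,1],[0,0.002,0,0.005,0.003,0.209,1],[0,0.002,0,0.005,0.003,0.209,1],[0,0.002,0,0.005,0.003,0.209,1]]

```text
clock: 26.67
tcp_pos: [0.604, -0.0864, 0.065]
orientation: [-3.141, 0.044, -0.006]
contact_force: [-0.3, 0.4, -5.2]
grip_width: 0.0571
```

```bash
python3 g.py .6033 -.0866 .0610 -.028
```

```text
t 26.7 p [ 0.604  -0.0864  0.065 ] yaw -0.028 j7 -1.14 F [-0.3  0.4 -5.2] w 0.0571
[-0.0002, -0.0013, -0.0001, -0.0018, 0.0006, 0.0099] rows>=0.1
```

Last 4 mm down, then release and rise if contact is confirmed.

>>> apply_moves:
  plan:
    - [[0,0,0,-0.002,0,0.004,1],[0,0,0,-0.002,0,0.008,1],[0,0,0,-0.002,0,0.011,1],[0,0,0,-0.002,0,0.0125,1],[0,0,0,-0.002,0,0.0125,1]]

```text
clock: 27.08
tcp_pos: [0.6029, -0.0863, 0.0611]
orientation: [-3.139, 0.044, -0.005]
contact_force: [-5.8, 2.2, 11.4]
grip_width: 0.0568
```

```bash
python3 g.py
```

```text
t 27.1 p [ 0.6029 -0.0863  0.0611] yaw -0.028 j7 -1.13 F [-5.8  2.2 11.4] w 0.0568
```

>>> apply_moves:
  plan:
    - [[0,0,0,0,0,0,-1],[0,0,0,0,0,0,-1],[0,0,0,0,0,0,-1],[0,0,0,0,0,0,-1],[0,0,0,0,0,-0.05,-1],[0,0,0,0,0,-0.13,-1],[0,0,0,0,0,-0.22,-1],[0,0,0,0,0,-0.32,-1],[0,0,0,0,0,-0.36,-1],[0,0,0,0,0,-0.36,-1]]

```text
clock: 27.92
tcp_pos: [0.6052, -0.0873, 0.2082]
orientation: [-3.141, 0.045, -0.018]
contact_force: [0.9, -0.1, 0.0]
grip_width: 0.0853
```

```bash
python3 g.py .45 .296 .18 -.19
```

```text
t 27.9 p [ 0.6052 -0.0873  0.2082] yaw -0.029 j7 -1.25 F [ 0.9 -0.1  0. ] w 0.0853
[-0.0005, -0.0036, 0.0513, -0.4161, -0.9468, 0.0666] rows>=9.9
```

>>> apply_moves:
  plan:
    - [[0,-0.003,0.051,-0.416,-0.947,0.05,-1],[0,-0.003,0.051,-0.416,-0.947,0.05,-1],[0,-0.003,0.051,-0.416,-0.947,0.05,-1],[0,-0.003,0.051,-0.416,-0.947,0.05,-1],[0,-0.003,0.051,-0.416,-0.947,0.05,-1],[0,-0.003,0.051,-0.416,-0.947,0.05,-1],[0,-0.003,0.051,-0.416,-0.947,0.05,-1],[0,-0.003,0.051,-0.416,-0.947,0.05,-1],[0,-0.003,0.051,-0.416,-0.947,0.05,-1],[0,-0.003,0.051,-0.416,-0.947,0.05,-1],[0,-0.003,0.051,-0.416,-0.947,0.05,-1],[0,-0.003,0.051,-0.416,-0.947,0.05,-1]]

```text
clock: 28.92
tcp_pos: [0.4449, 0.2994, 0.1819]
orientation: [3.128, -0.286, -0.012]
contact_force: [0.4, -0.4, -0.1]
grip_width: 0.0852
```

```bash
python3 g.py .45 .296 .0145 -.19
python3 - <<'E'
from h import *
grab('scene','s6.png');grab('top','t6.png'); f=lambda a,k:cv2.resize(a,None,fx=k,fy=k,interpolation=cv2.INTER_CUBIC)
t=cv2.imread('pics/t6.png');s=cv2.imread('pics/s6.png')
im=np.zeros((600,800,3),'uint8');im[:480,:720]=np.clip(1.6*f(t[175:255,240:360],6),0,255)
im[:,:]=0;im[:360,:540]=np.clip(1.6*f(t[178:250,243:351],5),0,255);im[365:600,:400]=f(s[180:240,250:350],4)[:235]
im[365:600,405:800]=f(s[290:369,230:362],3)[:235,:395]
cv2.imwrite('pics/c6.png',im)
E
```

```text
t 28.9 p [0.4449 0.2994 0.1819] yaw -0.182 j7 -2.17 F [ 0.4 -0.4 -0.1] w 0.0852
[0.0003, 0.0024, 0.0024, 0.0171, 0.0056, 0.4185] rows>=4.0
```

View pics/c6.png

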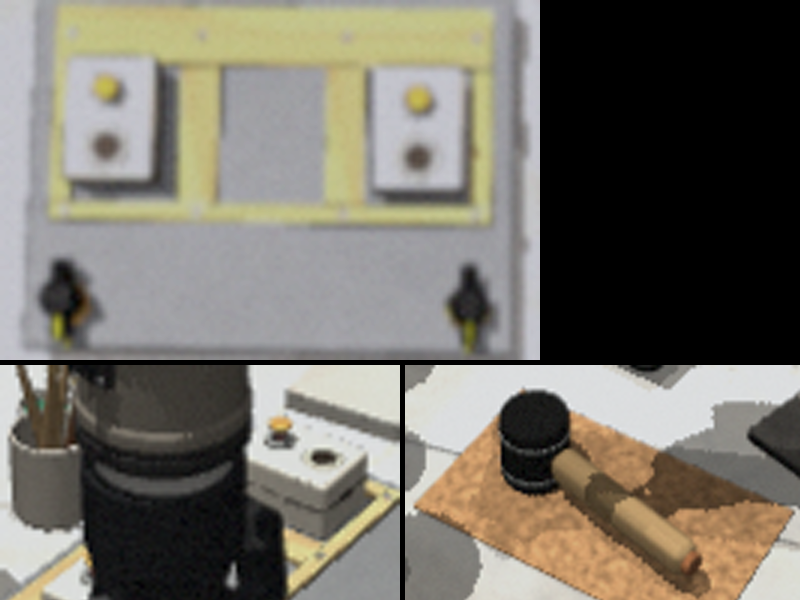

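Both moulds are seated square with their pins up, at crop (106,88) and (418,99). The mallet is undisturbed. Next, grasp the mallet.

>>> apply_moves:
  plan:
    - [[0,0.002,0.002,0.017,0.006,0.08,-1],[0,0.002,0.002,0.017,0.006,0.16,-1],[0,0.002,0.002,0.017,0.006,0.24,-1],[0,0.002,0.002,0.017,0.006,0.32,-1],[0,0.002,0.002,0.017,0.006,0.37,-1],[0,0.002,0.002,0.017,0.006,0.4,-1],[0,0.002,0.002,0.017,0.006,0.4,-1],[0,0.002,0.002,0.017,0.006,0.4,-1]]
  force: 110

```text
clock: 29.68
tcp_pos: [0.4529, 0.2923, 0.0234]
orientation: [3.126, -0.309, 0.0]
contact_force: [0.3, 0.2, 0.9]
grip_width: 0.0854
```

```bash
python3 g.py .45 .296 .0145 -.19
python3 - <<'E'
from h import *
d=cam('top')
for u,v in((106,88),(418,99)): print(px2w(d,243+(u+.5)/5-.5,178+(v+.5)/5-.5,.107))
for u,v in((106,148),(418,157)): print(px2w(d,243+(u+.5)/5-.5,178+(v+.5)/5-.5,.091))
E
```

```text
t 29.7 p [0.4529 0.2923 0.0234] yaw -0.197 j7 -1.99 F [0.3 0.2 0.9] w 0.0854
[0.0001, -0.0001, -0.0022, -0.0089, -0.0078, 0.0222] rows>=0.2
[0.62905059 0.10987154 0.107     ]
[ 0.61871548 -0.08668792  0.107     ]
[0.59326742 0.11205464 0.091     ]
[ 0.58421843 -0.08612503  0.091     ]
```

>>> apply_moves:
  plan:
    - [[0,0,0,-0.008,-0.007,0.01,-1],[0,0,0,-0.008,-0.007,0.02,-1],[0,0,0,-0.008,-0.007,0.022,-1],[0,0,0,-0.008,-0.007,0.022,1],[0,0,0,-0.008,-0.007,0.022,1],[0,0,0,-0.008,-0.007,0.022,1],[0,0,0,-0.008,-0.007,0.022,1],[0,0,0,-0.008,-0.007,0.022,1],[0,0,0,-0.008,-0.007,0.022,1],[0,0,0,-0.008,-0.007,0.022,1],[0,0,0,-0.008,-0.007,0.022,1],[0,0,0,-0.008,-0.007,0.022,1]]
  force: 110

```text
clock: 30.68
tcp_pos: [0.4497, 0.2977, 0.0148]
orientation: [-3.125, 0.305, -0.001]
contact_force: [-1.5, 2.7, 5.3]
grip_width: 0.0202
```

```bash
python3 g.py
```

```text
t 30.7 p [0.4497 0.2977 0.0148] yaw -0.194 j7 -1.98 F [-1.5  2.7  5.3] w 0.0202
```

>>> apply_moves:
  plan:
    - [[0,0,0,0,0,-0.04,1],[0,0,0,0,0,-0.1,1],[0,0,0,0,0,-0.2,1],[0,0,0,0,0,-0.3,1],[0,0,0,0,0,-0.4,1],[0,0,0,0,0,-0.4,1],[0,0,0,0,0,-0.4,1]]

```text
clock: 31.27
tcp_pos: [0.4501, 0.2974, 0.1757]
orientation: [-3.123, 0.305, -0.003]
contact_force: [-0.9, 0.4, -3.9]
grip_width: 0.0205
```

```bash
python3 g.py .577 .1085 .16 -.03
```

```text
t 31.3 p [0.4501 0.2974 0.1757] yaw -0.195 j7 -2.16 F [-0.9  0.4 -3.9] w 0.0205
[-0.0011, -0.0005, -0.0524, 0.4026, 0.402, 0.0385] rows>=5.5
```

>>> apply_moves:
  plan:
    - [[0,0,-0.052,0.4,0.4,0.03,1],[0,0,-0.052,0.4,0.4,0.03,1],[0,0,-0.052,0.4,0.4,0.03,1],[0,0,-0.052,0.4,0.4,0.03,1],[0,0,-0.052,0.4,0.4,0.03,1],[0,0,-0.052,0.4,0.4,0.03,1],[0,0,-0.052,0.4,0.4,0.03,1],[0,0,-0.052,0.4,0.4,0.03,1],[0,0,-0.052,0.4,0.4,0.03,1],[0,0,-0.052,0.4,0.4,0.03,1]]

```text
clock: 32.1
tcp_pos: [0.574, 0.1104, 0.1609]
orientation: [-3.141, 0.046, 0.005]
contact_force: [0.1, 0.6, -3.2]
grip_width: 0.0204
```

```bash
python3 g.py .577 .1085 .107 -.03
python3 - <<'E'
from h import *
grab('scene','s7.png'); crop('s7.png','s7c.png',220,150,400,285,4.4)
E
```

```text
t 32.1 p [0.574  0.1104 0.1609] yaw -0.029 j7 -1.56 F [ 0.1  0.6 -3.2] w 0.0204
[-0.0001, 0.0009, 0.0003, 0.0081, 0.0046, 0.1346] rows>=1.3
```

View pics/s7c.png

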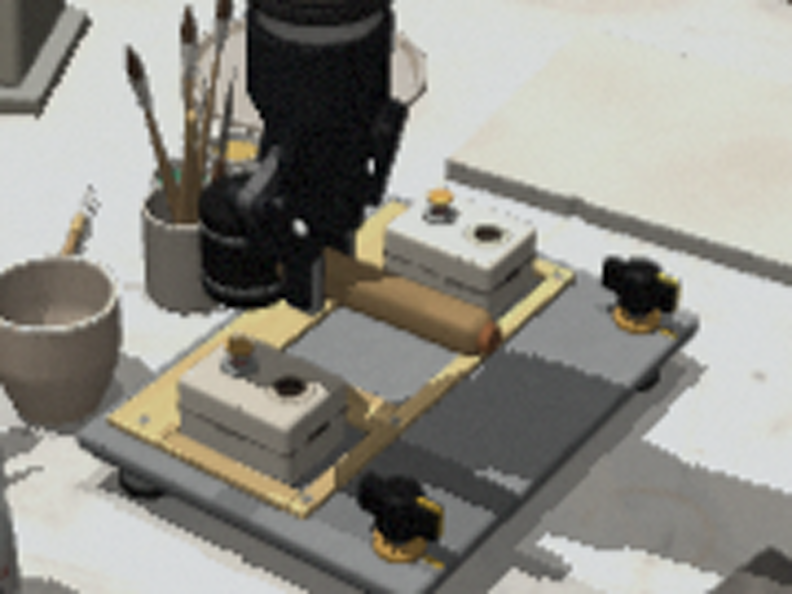

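Run:
```python
from h import *
d=cam('scene')
for p in((.624,.109,.149),(.627,.107,.107),(.6246,.1045,.107),(.624,.109,.209)):
    u,v=w2px(d,p); print(p,(u-220)*4.4,(v-150)*4.4)
```

```text
(0.624, 0.109, 0.149) 247.71905683449415 280.54784898589566
(0.627, 0.107, 0.107) 246.93626764113543 337.6793698008428
(0.6246, 0.1045, 0.107) 252.9608624354774 336.95254617016786
(0.624, 0.109, 0.209) 245.6530962980741 189.86750979375296
```

The mallet hangs level, with its face centred over the left pin (pin at crop (240,342)). Strike.

>>> apply_moves:
  plan:
    - [[0,0,0,0.008,0.005,0.04,1],[0,0,0,0.008,0.005,0.07,1],[0,0,0,0.008,0.005,0.1,1],[0,0,0,0.008,0.005,0.125,1],[0,0,0,0.008,0.005,0.136,1],[0,0,0,0.008,0.005,0.136,1],[0,0,0,0.008,0.005,0.136,1]]

```text
clock: 32.73
tcp_pos: [0.5781, 0.108, 0.1082]
orientation: [-3.139, 0.048, 0.002]
contact_force: [-3.5, 1.8, 3.5]
grip_width: 0.0204
```

```bash
python3 g.py .577 .1085 .107 -.03
```

```text
t 32.7 p [0.5781 0.108  0.1082] yaw -0.030 j7 -1.51 F [-3.5  1.8  3.5] w 0.0204
[-0.0006, 0.0004, -0.0001, -0.0029, -0.0012, 0.003] rows>=0.0
```

>>> apply_moves:
  plan:
    - [[0,0,0,0,0,0.004,1],[0,0,0,0,0,0.006,1],[0,0,0,0,0,0.006,1]]

```text
clock: 32.98
tcp_pos: [0.578, 0.108, 0.1075]
orientation: [-3.138, 0.048, 0.002]
contact_force: [-13.1, 1.5, 22.3]
grip_width: 0.0204
```

```bash
python3 g.py
```

```text
t 33.0 p [0.578  0.108  0.1075] yaw -0.031 j7 -1.51 F [-13.1   1.5  22.3] w 0.0204
```

>>> apply_moves:
  plan:
    - [[0,0,0,0,0,-0.05,1],[0,0,0,0,0,-0.1,1],[0,0,0,0,0,-0.15,1],[0,0,0,0,0,-0.15,1],[0,0,0,0,0,-0.15,1]]

```text
clock: 33.4
tcp_pos: [0.579, 0.1072, 0.1658]
orientation: [-3.14, 0.049, -0.002]
contact_force: [-0.1, 0.9, -3.6]
grip_width: 0.0204
```

```bash
python3 g.py .569 -.085 .165 -.03
```

```text
t 33.4 p [0.579  0.1072 0.1658] yaw -0.031 j7 -1.56 F [-0.1  0.9 -3.6] w 0.0204
[-0.0004, -0.0005, -0.0003, -0.0101, 0.481, 0.0013] rows>=4.6
```

A hard stop at the home height (22 N), so the left pin is home. Now the right one.

>>> apply_moves:
  plan:
    - [[0,0,0,-0.01,0.48,0,1],[0,0,0,-0.01,0.48,0,1],[0,0,0,-0.01,0.48,0,1],[0,0,0,-0.01,0.48,0,1],[0,0,0,-0.01,0.48,0,1],[0,0,0,-0.01,0.48,0,1],[0,0,0,-0.01,0.48,0,1],[0,0,0,-0.01,0.48,0,1]]

```text
clock: 34.07
tcp_pos: [0.5679, -0.0839, 0.1639]
orientation: [-3.14, 0.048, 0.004]
contact_force: [-1.0, 0.9, -2.6]
grip_width: 0.0203
```

```bash
python3 g.py .570 -.085 .107 -.03
```

```text
t 34.1 p [ 0.5679 -0.0839  0.1639] yaw -0.031 j7 -1.23 F [-1.   0.9 -2.6] w 0.0203
[-0.0003, 0.0007, -0.0003, 0.0056, 0.0028, 0.1424] rows>=1.4
```

>>> apply_moves:
  plan:
    - [[0,0,0,0.005,0.003,0.04,1],[0,0,0,0.005,0.003,0.075,1],[0,0,0,0.005,0.003,0.105,1],[0,0,0,0.005,0.003,0.13,1],[0,0,0,0.005,0.003,0.143,1],[0,0,0,0.005,0.003,0.143,1],[0,0,0,0.005,0.003,0.143,1]]

```text
clock: 34.65
tcp_pos: [0.5707, -0.0855, 0.1081]
orientation: [-3.141, 0.048, 0.0]
contact_force: [-0.8, 0.2, -2.2]
grip_width: 0.0203
```

```bash
python3 g.py
```

```text
t 34.6 p [ 0.5707 -0.0855  0.1081] yaw -0.030 j7 -1.17 F [-0.8  0.2 -2.2] w 0.0203
```

>>> apply_moves:
  plan:
    - [[0,0,0,0,0,0.004,1],[0,0,0,0,0,0.006,1],[0,0,0,0,0,0.006,1]]

```text
clock: 34.9
tcp_pos: [0.5708, -0.0858, 0.1072]
orientation: [-3.139, 0.049, -0.001]
contact_force: [-7.2, 2.7, 12.6]
grip_width: 0.0204
```

>>> apply_moves:
  plan:
    - [[0,0,0,0,0,-0.05,1],[0,0,0,0,0,-0.1,1],[0,0,0,0,0,-0.17,1],[0,0,0,0,0,-0.22,1],[0,0,0,0,0,-0.22,1]]

```text
clock: 35.32
tcp_pos: [0.5732, -0.087, 0.1977]
orientation: [-3.141, 0.05, -0.012]
contact_force: [0.9, -0.7, -3.0]
grip_width: 0.0201
```

```bash
python3 g.py .4497 .2977 .175 -.194
```

```text
t 35.3 p [ 0.5732 -0.087   0.1977] yaw -0.032 j7 -1.25 F [ 0.9 -0.7 -3. ] w 0.0201
[-0.0003, -0.0023, 0.0516, -0.3396, -0.9514, 0.0546] rows>=9.7
```

>>> apply_moves:
  plan:
    - [[0,-0.002,0.052,-0.34,-0.951,0.03,1],[0,-0.002,0.052,-0.34,-0.951,0.03,1],[0,-0.002,0.052,-0.34,-0.951,0.03,1],[0,-0.002,0.052,-0.34,-0.951,0.03,1],[0,-0.002,0.052,-0.34,-0.951,0.03,1],[0,-0.002,0.052,-0.34,-0.951,0.03,1],[0,-0.002,0.052,-0.34,-0.951,0.03,1],[0,-0.002,0.052,-0.34,-0.951,0.03,1],[0,-0.002,0.052,-0.34,-0.951,0.03,1],[0,-0.002,0.052,-0.34,-0.951,0.03,1],[0,-0.002,0.052,-0.34,-0.951,0.03,1],[0,-0.002,0.052,-0.34,-0.951,0.03,1]]

```text
clock: 36.32
tcp_pos: [0.445, 0.3004, 0.1806]
orientation: [3.127, -0.297, -0.011]
contact_force: [-0.1, -1.2, -2.6]
grip_width: 0.02
```

```bash
python3 g.py .4497 .2977 .03 -.194
python3 - <<'E'
from h import *
grab('scene','s8.png');grab('top','t8.png'); f=lambda a,k:cv2.resize(a,None,fx=k,fy=k,interpolation=cv2.INTER_CUBIC)
t=cv2.imread('pics/t8.png');s=cv2.imread('pics/s8.png')
im=np.zeros((600,800,3),'uint8');im[:360,:540]=np.clip(1.6*f(t[178:250,243:351],5),0,255);im[365:600,:400]=f(s[180:240,250:350],4)[:235]
im[365:600,405:800]=f(s[260:339,230:362],3)[:235,:395]
cv2.imwrite('pics/c8.png',im)
E
```

```text
t 36.3 p [0.445  0.3004 0.1806] yaw -0.190 j7 -2.18 F [-0.1 -1.2 -2.6] w 0.0200
[0.0004, 0.0023, 0.0014, 0.0156, 0.0039, 0.3764] rows>=3.6
```

View pics/c8.png

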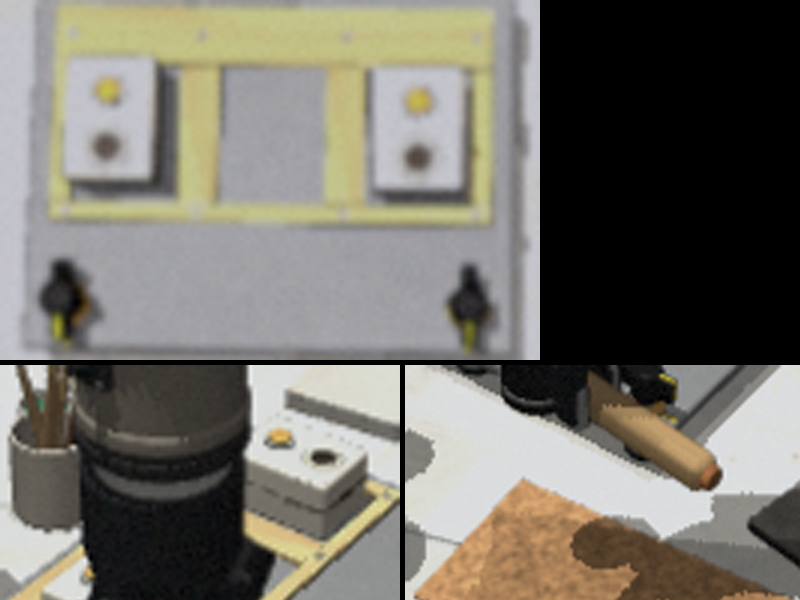

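The right pin is visibly down, and the moulds and stand are unchanged. Set the mallet back.

>>> apply_moves:
  plan:
    - [[0,0.002,0.001,0.01,0.004,0.06,1],[0,0.002,0.001,0.01,0.004,0.12,1],[0,0.002,0.001,0.01,0.004,0.18,1],[0,0.002,0.001,0.01,0.004,0.24,1],[0,0.002,0.001,0.01,0.004,0.3,1],[0,0.002,0.001,0.01,0.004,0.34,1],[0,0.002,0.001,0.01,0.004,0.37,1],[0,0.002,0.001,0.01,0.004,0.37,1],[0,0.002,0.001,0.01,0.004,0.37,1]]

```text
clock: 37.17
tcp_pos: [0.4498, 0.2949, 0.0339]
orientation: [3.125, -0.313, -0.0]
contact_force: [0.3, -0.5, -2.5]
grip_width: 0.0203
```

```bash
python3 g.py .4497 .2977 .0145 -.194
```

```text
t 37.2 p [0.4498 0.2949 0.0339] yaw -0.200 j7 -2.01 F [ 0.3 -0.5 -2.5] w 0.0203
[0.0003, 0.0, -0.0018, -0.0015, -0.0069, 0.0484] rows>=0.5
```

>>> apply_moves:
  plan:
    - [[0,0,-0.002,-0.0015,-0.007,0.015,1],[0,0,-0.002,-0.0015,-0.007,0.03,1],[0,0,-0.002,-0.0015,-0.007,0.04,1],[0,0,-0.002,-0.0015,-0.007,0.045,1],[0,0,-0.002,-0.0015,-0.007,0.0475,1],[0,0,-0.002,-0.0015,-0.007,0.0475,1],[0,0,-0.002,-0.0015,-0.007,0.0475,1]]

```text
clock: 37.75
tcp_pos: [0.4493, 0.299, 0.015]
orientation: [3.127, -0.301, 0.0]
contact_force: [0.1, 0.3, -3.2]
grip_width: 0.0202
```

```bash
python3 g.py .4497 .2977 .0145 -.194
```

```text
t 37.8 p [0.4493 0.299  0.015 ] yaw -0.192 j7 -1.99 F [ 0.1  0.3 -3.2] w 0.0202
[0.0, -0.0, 0.0008, 0.0016, 0.0029, 0.0013] rows>=0.0
```

>>> apply_moves:
  plan:
    - [[0,0,0,0,0,0.001,1],[0,0,0,0,0,0.002,1],[0,0,0,0,0,0.002,1]]

```text
clock: 38.0
tcp_pos: [0.4494, 0.299, 0.0143]
orientation: [-3.127, 0.301, -0.0]
contact_force: [-0.9, -0.0, -2.0]
grip_width: 0.0205
```

```bash
python3 g.py
```

```text
t 38.0 p [0.4494 0.299  0.0143] yaw -0.192 j7 -1.99 F [-0.9 -0.  -2. ] w 0.0205
```

Touching now (the held weight is partly taken up). Release and rise, then move clear to the right for a final look.

>>> apply_moves:
  plan:
    - [[0,0,0,0,0,0.001,-1],[0,0,0,0,0,0.001,-1],[0,0,0,0,0,0.001,-1],[0,0,0,0,0,0.001,-1],[0,0,0,0,0,-0.04,-1],[0,0,0,0,0,-0.1,-1],[0,0,0,0,0,-0.2,-1],[0,0,0,0,0,-0.3,-1],[0,0,0,0,0,-0.4,-1],[0,0,0,0,0,-0.5,-1],[0,0,0,0,0,-0.5,-1],[0,0,0,0,0,-0.5,-1]]

```text
clock: 39.0
tcp_pos: [0.4504, 0.3, 0.2165]
orientation: [-3.123, 0.3, -0.004]
contact_force: [-0.8, -0.6, -1.0]
grip_width: 0.0857
```

```bash
python3 g.py .5 -.1 .3 -.2 .48 -.35 .3 -.2
```

```text
t 39.0 p [0.4504 0.3    0.2165] yaw -0.191 j7 -2.20 F [-0.8 -0.6 -1. ] w 0.0857
[-0.0015, -0.0007, 0.0027, 0.3123, 0.9571, -0.2125] rows>=9.9
[-0.0015, -0.0007, 0.0027, 0.3821, 1.5802, -0.2153] rows>=15.7
```

>>> apply_moves:
  plan:
    - [[0,0,0,0.31,0.96,-0.2,-1],[0,0,0,0.31,0.96,-0.2,-1],[0,0,0,0.31,0.96,-0.2,-1],[0,0,0,0.31,0.96,-0.2,-1],[0,0,0,0.31,0.96,-0.2,-1],[0,0,0,0.31,0.96,-0.2,-1],[0,0,0,0.31,0.96,-0.2,-1],[0,0,0,0.31,0.96,-0.2,-1],[0,0,0,0.31,0.96,-0.2,-1],[0,0,0,0.31,0.96,-0.2,-1],[0,0,0,0.31,0.96,-0.2,-1]]

```text
clock: 39.92
tcp_pos: [0.4972, -0.1098, 0.2948]
orientation: [3.122, -0.317, 0.003]
contact_force: [0.4, -0.0, 0.8]
grip_width: 0.0852
```

>>> apply_moves:
  plan:
    - [[0,0,0,0,0.6,0,-1],[0,0,0,0,0.6,0,-1],[0,0,0,0,0.6,0,-1],[0,0,0,0,0.6,0,-1],[0,0,0,0,0.6,0,-1],[0,0,0,0,0.6,0,-1],[0,0,0,0,0.6,0,-1],[0,0,0,0,0.6,0,-1]]

```text
clock: 40.58
tcp_pos: [0.4503, -0.3388, 0.2928]
orientation: [3.126, -0.309, -0.005]
contact_force: [-0.3, 1.2, -1.2]
grip_width: 0.085
```

Run:
```python
from h import *
grab('scene','s9.png');grab('top','t9.png'); f=lambda a,k:cv2.resize(a,None,fx=k,fy=k,interpolation=cv2.INTER_CUBIC)
t=cv2.imread('pics/t9.png');s=cv2.imread('pics/s9.png')
im=np.zeros((600,800,3),'uint8');im[:300,:]=np.clip(1.6*f(t[160:260,180:380],3.0),0,255)[:300,:600].shape[1] and 0
a=np.clip(1.6*f(t[165:305,185:360],2.8),0,255);im[:a.shape[0],:a.shape[1]]=a
b=f(s[175:295,235:335],3);im[:360,495:795]=b
c=f(s[290:380,225:365],2.2);im[395:395+c.shape[0],0:c.shape[1]]=c
e=f(s[195:285,180:280],2.6);im[365:365+e.shape[0],500:500+e.shape[1]]=e
cv2.imwrite('pics/c9.png',im)
```

```text
(no output)
```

View pics/c9.png

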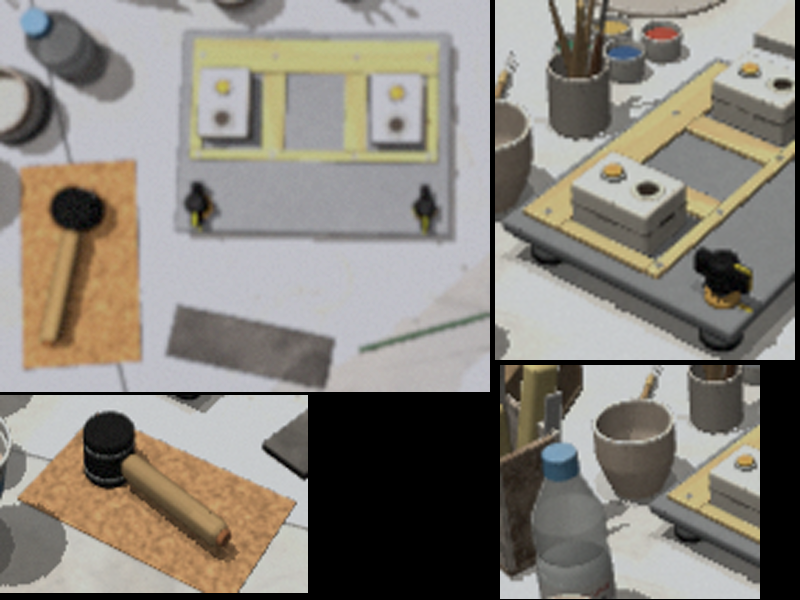

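Everything is in place: pins down, mallet standing on the mat as found, cup, bottle and brush pot untouched.

```bash
python3 -c "
from bench import r
print(r.hand_in(), r.get_obs()['clock'])"
```

```text
the job is handed in; nothing more can be done
the job is handed in; nothing more can be done
```

The job is done and handed in at about 41 s on the robot's clock. No verdict comes back, so this rests on my own checks.

- **Stand:** I screwed the left front foot down about 3.64 rad and the right about 3.45 rad. Both knob lines now point at their deck lines, within about 2° as read from the picture. The two moulds touched down at deck heights of 44.0 and 43.9 mm against the 44 mm expected, so the stand is level side to side. I did not push on it to test for rocking.
- **Moulds:** only two of the three were there. They sit fully down and square in the left and right bays.
- **Pins:** both were knocked home with the mallet only. Each came to a firm stop at the home height (wrist force 22 N left, 13 N right), and the pictures show both heads down on their bushes.
- **Mallet and other objects:** the mallet stands on its head on the mat within about 2 mm of where I gripped it. The cup, bottle and brush pot look untouched.

One reading disagreed: from the top camera the left pin appeared about 5 mm further out than the placing position implied. I put this down to the camera angle, because the side view shows that mould square in its bay.

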